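# Put the stacked battery packs on charge

## Robot

A 6-joint arm with a two-finger parallel gripper is mounted at the origin on the work surface. World frame = base frame: x ahead of the robot, y to its left, z up, the work surface at z = 0. Lengths are in mm, angles in rad, forces in N, time in s.
With the tool pointing down it reaches from about 275 to 1000 mm from the base axis. Payload 8.4 kg.
Tool frame: the origin (TCP) lies at the very end of the fingers, on their centre line; the grasp point (between the pads) lies 19 mm behind it; z points along the fingers, y is the line along which they close (so a half turn about z gives the same grasp; the last joint's range is limited). The gripper opens to 85 mm and grips with 20 to 120 N. Pads are 22 mm wide; open, the fingers measure 114 mm over their backs; the gripper's body (76 mm by 85 mm) begins 54 mm behind the grasp point. The pads swing forward as they close: fully open they stand 13 mm farther back than shut.
Start: joints at [-1.22, 0.353, 1.633, -0, 1.155, -0.002], TCP at [215.953, -586.508, 201.681] pointing down, gripper open.
Joint ranges: [-2.63, 2.63], [-0.92, 2.1], [0.06, 2.66], [-1.3, 4.44], [0, 2.69], [-3.02, 3.02]. Speed limits (rad/s): [2.22, 2.22, 2.79, 3.14, 3.14, 3.14].

## Interface

Orientations are given as [roll, pitch, yaw] about the fixed x, y, z axes, in that order (R = Rz(yaw) Ry(pitch) Rx(roll)).
In Python, from rig import sensors, grab_frame, camera_params, order gives the robot as it stands. The module is installed in compiled form; this text tells all that it offers.
- The arm moves only by the tool move_arm, never from a script. Its argument "motion" is a list of rows, each a list of 7 numbers: the turn, a rotation vector about the tool's x, y, z in a scale on which 1.0 is 360 degrees, then the shift along the tool's x, y, z in fractions of the full range, 1 being 1 m, then the finger opening in m, from 0 to 0.0854. A call has 1 to 8 rows; each row is the pose to reach, as a shift and turn from the pose commanded when the call began, along the tool's axes at that moment; what a row does not reach only later rows make up. A row lasts 1/8 s, in which the tool goes at most 62.5 mm and 10.7 degrees, less where a joint would pass 70% of its speed; a pose out of reach is approached as far as the arm can. A call with a gripper value outside its range is refused whole. The fingers move at their own pace and stop on an object; "grip_force" is the grip in N (left out, the last holds). Time passes only in rows, so rows that repeat a pose let the fingers close. It gives the time, the measured TCP pose, the force, the opening and the grip force at its end, in the units of the state.
- sensors.sense(): the state, without advancing time (a new reading comes with each control period).
- grab_frame(name): name is "side" or "top" or "wrist"; returns (picture, depth): 400x640x3 uint8, red, green, blue; 400x640 float32, mm along the optical axis (not along the pixel's ray), 0 where there is no reading.
- camera_params(name): a dict with "camera_matrix" (3x3 intrinsics, pixels), "world_from_camera" (4x4, takes a point from camera to world coordinates). Camera axes: x right, y down, z forward; pixel columns grow to the right and rows downward; lengths in mm; the calibration is good to about 2 mm. A picture is of the moment at which its call begins: read the wrist's pose just before it. camera_params takes no time and is no camera call; for the wrist camera it gives the pose at the moment of the call.
- order.sign_off(): hands the job in; it is judged then, once.
The state is a dict: "clock": time; "qpos": joint angles; "qvel": joint speeds; "joint_efforts": joint torques, N m; "eef_pos": TCP position; "tcp_rot": TCP orientation; "contact_force": force on the tool from outside, world axes, zero at the start; "wrist_torque": the same for the moment, N m; "opening": opening from 0.0 (shut) to 1.0 (fully open); "grasp_force": force on a finger pad.
Only numpy, scipy, OpenCV 4.12 (cv2) and the standard library are available. Lean on these libraries where they do the work, as an engineer would, in place of code of your own. Each camera call takes 0.05 s, during which the arm holds its last target. There are 200 camera calls.

## Task

The flat battery packs from today's racing have been left in a stack on the pit bench: take the stack apart and put each pack on charge in the dock of its own colour and length, lying flat on the bay floor with its black contact end at the dock's black rear block. Lower each pack into place rather than dropping it, do not let one tip over, and leave the tape roll and the glue bottle where they are.

Things in the scene. Friction and masses are not known exactly. Their poses are not given: they have to be found in the camera images.
- pack_blue: blue rigid battery pack: flat block 148 (x) x 48 (y) x 25 mm (z), about 340 g, at the bottom of the stack, roughly centred in it. Its +x end is the contact end: black cap, two brass strips. Origin on the underside, mid-width, at the contact strips, 14 mm in from that end: the case runs from x = +14 to -134 mm, its middle is at x = -60 mm.
- pack_green: green rigid battery pack: flat block 118 (x) x 48 (y) x 25 mm (z), about 270 g, second from the bottom, roughly centred in it. Its +x end is the contact end: black cap, two brass strips. Origin on the underside, mid-width, at the contact strips, 14 mm in from that end: the case runs from x = +14 to -104 mm, its middle is at x = -45 mm.
- pack_yellow: yellow rigid battery pack: flat block 88 (x) x 48 (y) x 25 mm (z), about 200 g, third from the bottom, roughly centred in it. Its +x end is the contact end: black cap, two brass strips. Origin on the underside, mid-width, at the contact strips, 14 mm in from that end: the case runs from x = +14 to -74 mm, its middle is at x = -30 mm.
- pack_red: red rigid battery pack: flat block 60 (x) x 48 (y) x 25 mm (z), about 140 g, on top of the stack, roughly centred in it. Its +x end is the contact end: black cap, two brass strips. Origin on the underside, mid-width, at the contact strips, 14 mm in from that end: the case runs from x = +14 to -46 mm, its middle is at x = -16 mm.
- dock_blue: fixed dark grey charging dock, blue band across the front of its bay and on its black rear block (30 mm high, at +x). Bay floor 10 mm above the bench. Bay 164 x 64 mm (8 mm play all round), x = +22 to -142 mm. Front lip 18 mm high. Guides 22 mm high at the corners only (16 mm long), sides else open. Origin at bench level under the contact pins; a seated pack's origin is 10 mm above it, same axes.
- dock_green: fixed dark grey charging dock, green band across the front of its bay and on its black rear block (30 mm high, at +x). Bay floor 10 mm above the bench. Bay 134 x 64 mm (8 mm play all round), x = +22 to -112 mm. Front lip 18 mm high. Guides 22 mm high at the corners only (16 mm long), sides else open. Origin at bench level under the contact pins; a seated pack's origin is 10 mm above it, same axes.
- dock_yellow: fixed dark grey charging dock, yellow band across the front of its bay and on its black rear block (30 mm high, at +x). Bay floor 10 mm above the bench. Bay 104 x 64 mm (8 mm play all round), x = +22 to -82 mm. Front lip 18 mm high. Guides 22 mm high at the corners only (16 mm long), sides else open. Origin at bench level under the contact pins; a seated pack's origin is 10 mm above it, same axes.
- dock_red: fixed dark grey charging dock, red band across the front of its bay and on its black rear block (30 mm high, at +x). Bay floor 10 mm above the bench. Bay 76 x 64 mm (8 mm play all round), x = +22 to -54 mm. Front lip 18 mm high. Guides 22 mm high at the corners only (12 mm long), sides else open. Origin at bench level under the contact pins; a seated pack's origin is 10 mm above it, same axes.
- tape_roll: bystander: roll of brown packing tape lying flat, 100 mm outside, 76 mm bore, 48 mm high; origin centre of underside
- glue_bottle: bystander: small white glue bottle with red cap, 36 mm diameter, 85 mm high, upright; origin centre of underside
There are look-alikes about, which are no part of the job. Leave any purple look-alike of the pack_yellow alone.

How it is judged:
By the outcome, as a careful person would: the job done as asked, in the order asked, and still so for the second after the job is handed in, with the robot touching nothing.
It also fails if it takes over 115 s, if anything falls off the work surface, if the arm or the gripper's body presses on something with over 40 N, if the wrist force passes 120 N, or if a joint passes its speed limit or range.

## Working session

There is one attempt and no reset: what is moved stays moved. The work goes in short steps, Python scripts to look and compute and a tool call to move; the robot and the scene stay as the last step left them, time stands still between calls to the robot, and variables do not carry over. Pictures are saved under pics/ and viewed, at most 14 in all, crops included, and the job is handed in when it is done.

Besides the shell and the picture viewer there is one more tool, called after ">>>" by a JSON object that holds its "name" and its "arguments", one argument or row to a line. move_arm: Moves the arm, as the interface text tells. Its arguments: {"type":"object","properties":{"motion":{"type":"array","items":{"type":"array","items":{"type":"number"}}},"grip_force":{"type":"number"}},"required":["motion"]}

```bash
mkdir -p pics
python3 - <<'E'
from rig import *
import cv2
s=sensors.sense();print(s)
for n in("top","side"):
    p,d=grab_frame(n);cv2.imwrite(f"pics/{n}0.png",p[:,:,::-1]);import numpy as np;np.savez(f"{n}0.npz",p=p,d=d)
    print(n,camera_params(n))
E
```

```text
{'clock': 0.0, 'qpos': array([-1.22039784e+00,  3.53662092e-01,  1.63413789e+00,  2.29231804e-05,
        1.15520006e+00, -2.41025568e-03]), 'qvel': array([ 1.17384918e-04,  1.19121748e-03,  6.62131346e-04, -4.50678689e-05,
        6.23737712e-04, -1.39493839e-03]), 'joint_efforts': array([-6.74150033e-04, -6.05266142e+01, -3.42068052e+01, -2.12743163e-05,
        9.38176032e-03,  8.10760184e-05]), 'eef_pos': array([ 215.78179443, -586.01388576,  200.95139821]), 'tcp_rot': array([-3.14018532e+00, -2.43509100e-05,  3.52799455e-01]), 'contact_force': array([-0.30787808,  0.41901996,  0.55380029]), 'wrist_torque': array([0.04540747, 0.03489822, 0.01604415]), 'grasp_force': 0.0, 'opening': 1.0013710728477787}
top {'camera_matrix': array([[482.04889187,   0.        , 314.50379696],
       [  0.        , 482.04889187, 197.48172413],
       [  0.        ,   0.        ,   1.        ]]), 'world_from_camera': array([[ 7.67473753e-03, -9.78368950e-01,  2.06725172e-01,
         3.58343849e+02],
       [-9.99968241e-01, -7.95310078e-03, -5.15530201e-04,
         9.45998536e+00],
       [ 2.14848486e-03, -2.06714650e-01, -9.78398915e-01,
         1.17569437e+03],
       [ 0.00000000e+00,  0.00000000e+00,  0.00000000e+00,
         1.00000000e+00]])}
side {'camera_matrix': array([[401.68700673,   0.        , 315.56067043],
       [  0.        , 401.68700673, 202.17721286],
       [  0.        ,   0.        ,   1.        ]]), 'world_from_camera': array([[-7.09265286e-01, -5.15150436e-01,  4.81209707e-01,
         2.21733258e+02],
       [-7.04660824e-01,  4.98836803e-01, -5.04593863e-01,
         3.92138535e+02],
       [ 1.98966366e-02, -6.96980539e-01, -7.16813959e-01,
         6.23141497e+02],
       [ 0.00000000e+00,  0.00000000e+00,  0.00000000e+00,
         1.00000000e+00]])}
```

View pics/top0.png

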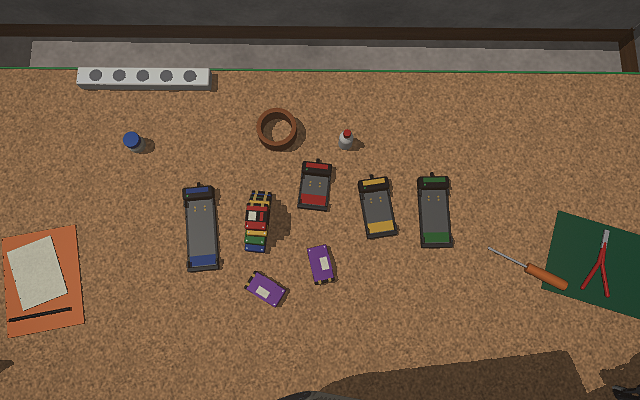

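View pics/side0.png

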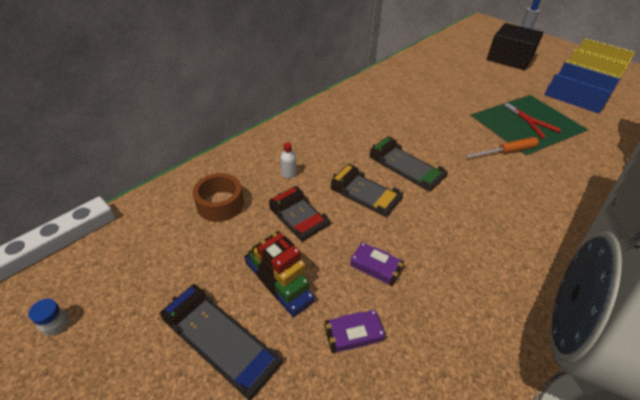

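```bash
cat > h.py <<'E'
import numpy as np,cv2
from rig import *
def cloud(p,d,c):
    K,T=c["camera_matrix"],c["world_from_camera"]
    v,u=np.mgrid[:d.shape[0],:d.shape[1]]
    r=np.stack([(u-K[0,2])/K[0,0]*d,(v-K[1,2])/K[1,1]*d,d],-1)
    return r@T[:3,:3].T+T[:3,3]
def masks(p):
    h,s,v=cv2.split(cv2.cvtColor(p,cv2.COLOR_RGB2HSV))
    ok=(s>110)&(v>40)
    return {"blue":ok&(h>100)&(h<122),"green":ok&(h>45)&(h<90),"yellow":ok&(h>20)&(h<32)&(s>150)&(v>110),"red":ok&((h<5)|(h>175))&(s>150),"purple":ok&(h>=124)&(h<155)}
def comps(m,a):
    n,l,st,c=cv2.connectedComponentsWithStats(m.astype(np.uint8))
    return [(l==i) for i in range(1,n) if st[i,4]>=a]
def rect(q):
    (c,(a,b),t)=cv2.minAreaRect(q.astype(np.float32))
    if a<b:a,b,t=b,a,t+90
    return np.round([*c,a,b,(t+90)%180-90],1)
E
cat > m.py <<'E'
from h import *
z=np.load("top0.npz");p,d=z["p"],z["d"];W=cloud(p,d,camera_params("top"))
ok=(d>0)&(W[...,2]>5)&(W[...,2]<130)&(W[...,0]<700)&(W[...,0]>280)&(abs(W[...,1])<420)
for c in comps(ok,60):
    q=W[c];v,u=np.where(c);print("comp px",u.mean().round(),v.mean().round(),"n",c.sum(),rect(q[:,:2]),"zmax",np.percentile(q[:,2],[10,50,98]).round(1))
for k,m in masks(p).items():
    for c in comps(m&ok,12):
        q=W[c];v,u=np.where(c);print(k,u.mean().round(),v.mean().round(),c.sum(),q.mean(0).round(1),rect(q[:,:2]))
E
python3 m.py; python3 -c "
from h import *
print(camera_params('wrist'));W=1
p=np.load('top0.npz')['p'][165:310,175:460];cv2.imwrite('pics/c.png',cv2.resize(p[:,:,::-1],None,fx=2.8,fy=2.8,interpolation=cv2.INTER_CUBIC))"
```

```text
comp px 314.0 186.0 n 1425 [637.3   9.8 125.1  75.9  -7.1] zmax [ 8.4 12.6 33.2]
comp px 434.0 212.0 n 2215 [ 577.5 -285.8  187.9   82.5    1.9] zmax [ 8.  11.8 32.8]
comp px 377.0 207.0 n 1816 [ 586.9 -144.1  159.8   79.     8.9] zmax [ 8.1 12.1 33. ]
comp px 201.0 228.0 n 2633 [534.7 287.5 223.7  81.3   7.9] zmax [ 8.1 11.6 32.6]
comp px 257.0 221.0 n 1383 [545.6 143.6 154.1  56.8  -2.5] zmax [ 24.8  75.8 103.8]
comp px 320.0 264.0 n 767 [443.1  -6.3  92.6  50.1  13.5] zmax [22.3 25.5 29.7]
comp px 265.0 289.0 n 795 [380.8 124.7  91.   51.5  58.3] zmax [22.5 25.3 29.7]
blue 197.0 190.0 99 [617.1 295.8  31.1] [617.3 296.8  52.7  11.6 -83.9]
blue 254.0 248.0 112 [478.  152.3  25.2] [477.9 151.9  45.4  14.7  85.1]
blue 203.0 260.0 232 [449.8 276.6  10.9] [449.6 275.4  62.6  22.7 -84.2]
green 434.0 179.0 86 [ 647.8 -283.4   30.4] [ 648.  -282.7   50.7   10.3  -88.5]
green 436.0 237.0 216 [ 508.9 -287.6   10.7] [ 508.7 -286.9   60.7   20.3  -89.8]
green 246.0 240.0 17 [493.8 169.2  49.7] [494.3 170.2  18.7   9.   30.9]
green 261.0 243.0 12 [487.2 132.9  49.6] [487.8 132.4  10.1   7.1  6
[... 422 characters left out ...]
6  17.7  86.2]
purple 319.0 263.0 551 [443.3  -3.3  25.4] [443.7  -5.3  80.6  47.1  13.7]
purple 266.0 289.0 571 [382.1 120.3  25.4] [380.9 121.9  80.4  46.9  58.9]
{'camera_matrix': array([[296.98443223,   0.        , 312.60958444],
       [  0.        , 296.98443223, 201.06773139],
       [  0.        ,   0.        ,   1.        ]]), 'world_from_camera': array([[ 3.45689804e-01, -8.99150673e-01, -2.68377768e-01,
         2.84945763e+02],
       [-9.38346464e-01, -3.31892956e-01, -9.67108066e-02,
        -5.61582351e+02],
       [-2.11510398e-03,  2.85263270e-01, -9.58446865e-01,
         3.74118228e+02],
       [ 0.00000000e+00,  0.00000000e+00,  0.00000000e+00,
         1.00000000e+00]])}
```

View pics/c.png

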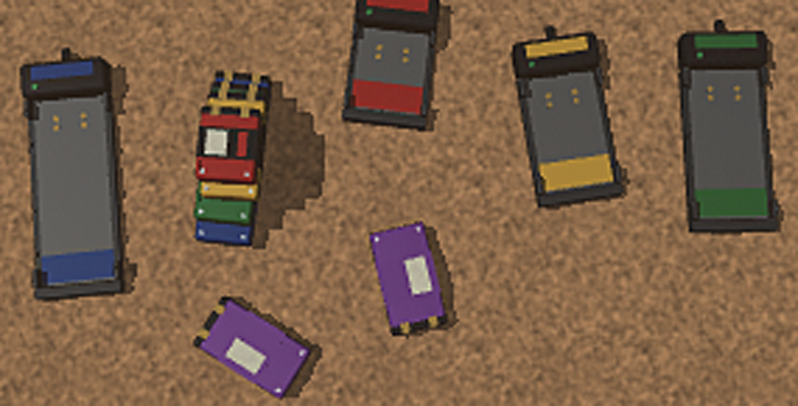

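Candidates: the stack at top-view (257,222), versus the two purple look-alikes at (320,264) and (265,289). The stack (red over yellow, green and blue) fits the description. I will look at it closely with the wrist camera.

```bash
cat > go.py <<'E'
import sys,numpy as np
from rig import sensors
# go.py x y z yaw n : shift & turn in tool axes from the present pose, split into n rows
x,y,z,yaw,n=map(float,sys.argv[1:6]);n=int(n)
s=sensors.sense();P=s["eef_pos"];r,pt,yw=s["tcp_rot"]
from scipy.spatial.transform import Rotation as R
A=R.from_euler("xyz",[r,pt,yw]);B=R.from_euler("xyz",[np.pi,0,yaw])
sh=A.inv().apply(np.array([x,y,z])-P)/1000;rv=(A.inv()*B).as_rotvec()
print("pos",P.round(1),"rot",np.round([r,pt,yw],3),"clock",round(s["clock"],2),"total",np.linalg.norm(sh).round(3))
for i in range(1,n+1): print([float(v) for v in np.r_[rv.round(3)*i/n,sh*i/n].round(4)])
E
python3 go.py 620 100 250 0 14
```

```text
pos [ 215.8 -586.1  201. ] rot [-3.14   0.     0.353] clock 0.1 total 0.798
[-0.0001, 0.0, 0.0252, 0.044, -0.036, -0.0035]
[-0.0001, 0.0, 0.0504, 0.0881, -0.072, -0.0069]
[-0.0002, 0.0, 0.0756, 0.1321, -0.108, -0.0104]
[-0.0003, 0.0, 0.1009, 0.1761, -0.1441, -0.0138]
[-0.0004, 0.0, 0.1261, 0.2201, -0.1801, -0.0173]
[-0.0004, 0.0, 0.1513, 0.2642, -0.2161, -0.0207]
[-0.0005, 0.0, 0.1765, 0.3082, -0.2521, -0.0242]
[-0.0006, 0.0, 0.2017, 0.3522, -0.2881, -0.0276]
[-0.0006, 0.0, 0.2269, 0.3962, -0.3241, -0.0311]
[-0.0007, 0.0, 0.2521, 0.4403, -0.3602, -0.0345]
[-0.0008, 0.0, 0.2774, 0.4843, -0.3962, -0.038]
[-0.0009, 0.0, 0.3026, 0.5283, -0.4322, -0.0414]
[-0.0009, 0.0, 0.3278, 0.5723, -0.4682, -0.0449]
[-0.001, 0.0, 0.353, 0.6164, -0.5042, -0.0483]
```

The manual's scale: turns go in shares of 360 degrees. Converting my numbers, 0.353 rad / 6.2832 = 0.0562.

>>> {"name": "move_arm", "arguments": {
  "motion": [
    [0,0,0.008,0.05,-0.04,-0.01,0.085],
    [0,0,0.0159,0.1,-0.08,-0.02,0.085],
    [0,0,0.0239,0.15,-0.12,-0.03,0.085],
    [0,0,0.0318,0.2,-0.16,-0.04,0.085],
    [0,0,0.0398,0.25,-0.2,-0.045,0.085],
    [0,0,0.0477,0.29,-0.24,-0.048,0.085],
    [0,0,0.0562,0.33,-0.275,-0.048,0.085],
    [0,0,0.0562,0.37,-0.31,-0.048,0.085]
  ]
}}

```text
clock: 1.1
eef_pos: [456.6, -165.8, 249.7]
tcp_rot: [3.142, -0.0, -0.0]
contact_force: [0.7, -1.1, 0.0]
opening: 1.001
grasp_force: 0.0
```

```bash
python3 go.py 620 100 250 0 1
```

```text
pos [ 456.6 -165.8  249.7] rot [ 3.142 -0.    -0.   ] clock 1.1 total 0.312
[0.0, -0.0, -0.0, 0.1633, -0.2658, -0.0003]
```

>>> {"name": "move_arm", "arguments": {
  "motion": [
    [0,0,0,0.028,-0.045,0,0.085],
    [0,0,0,0.056,-0.09,0,0.085],
    [0,0,0,0.084,-0.135,0,0.085],
    [0,0,0,0.112,-0.18,0,0.085],
    [0,0,0,0.14,-0.225,0,0.085],
    [0,0,0,0.163,-0.266,0,0.085],
    [0,0,0,0.163,-0.266,0,0.085]
  ]
}}

```text
clock: 1.98
eef_pos: [619.9, 100.9, 248.8]
tcp_rot: [-3.141, 0.001, 0.003]
contact_force: [-0.7, -0.6, 0.1]
opening: 0.995
grasp_force: 0.0
```

Run:
```python
from h import *
c=camera_params("wrist");p,d=grab_frame("wrist");np.savez("w1.npz",p=p,d=d,K=c["camera_matrix"],T=c["world_from_camera"])
cv2.imwrite("pics/w1.png",p[:,:,::-1])
W=cloud(p,d,c)
ok=(d>0)&(W[...,2]>5)&(W[...,2]<130)&(W[...,0]<720)&(W[...,0]>280)&(abs(W[...,1])<420)
for k,m in masks(p).items():
    for q in comps(m&ok,40):
        v,u=np.where(q);print(k,u.mean().round(),v.mean().round(),q.sum(),W[q].mean(0).round(1),rect(W[q][:,:2]))
```

```text
blue 167.0 171.0 413 [618.5 294.9  31.6] [618.2 295.1  55.9  14.3 -83.8]
blue 285.0 178.0 189 [607.4 138.3  26.2] [608.  138.4  44.2  10.5  84.3]
green 608.0 148.0 437 [ 649.7 -283.9   31.1] [ 649.5 -283.2   57.4   14.3  -89.3]
green 282.0 193.0 155 [593.5 139.7  51.4] [594.2 138.4  45.3   8.4  88.2]
green 573.0 240.0 503 [ 511.2 -289.4   11.1] [ 510.5 -288.3   65.4   22.1   89.8]
yellow 495.0 152.0 271 [ 644.3 -137.8   31.3] [ 643.9 -135.9   53.1   11.5  -78.6]
yellow 283.0 210.0 353 [578.6 137.3  76.1] [578.8 136.4  45.6  13.4  86.9]
yellow 484.0 224.0 500 [ 535.8 -152.3   11.3] [ 535.5 -151.7   60.4   21.6  -80.8]
red 390.0 122.0 487 [682.5   3.4  31.3] [682.5   3.3  55.2  14.3  84.1]
red 375.0 180.0 678 [602.   12.2  11.5] [602.1  12.   62.7  22.9  83.5]
red 281.0 246.0 892 [541.9 137.6 101. ] [541.9 139.6  52.7  46.7  -2.7]
purple 381.0 279.0 1261 [451.2  -2.5  24.8] [444.8  -6.5  83.6  47.4  13.9]
purple 301.0 312.0 1171 [391.7 118.   23.7] [384.8 122.   80.1  46.7  59.2]
```

View pics/w1.png

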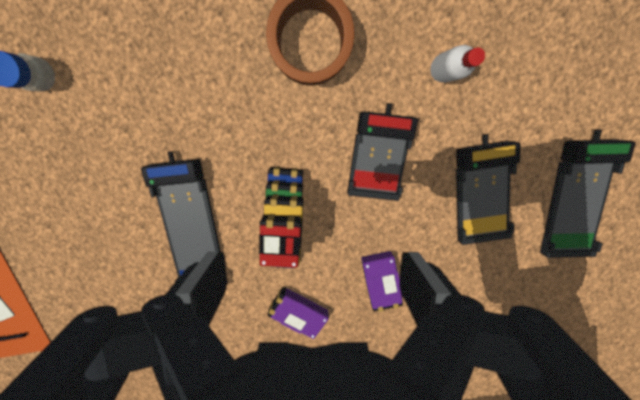

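The wrist view shows the stack at (282,218), with all four contact ends towards +x. The red pack is on top at (281,246). The red, yellow, green and blue docks are at (380,155), (487,190), (590,195) and (185,220).

```bash
cat > m2.py <<'E'
from h import *
w=np.load("w1.npz");t=np.load("top0.npz")
cw=dict(camera_matrix=w["K"],world_from_camera=w["T"])
for n,z,c in(("wrist",w,cw),("top",t,camera_params("top"))):
    p,d=z["p"],z["d"];W=cloud(p,d,c);X,Y,Z=W[...,0],W[...,1],W[...,2]
    r=(abs(X-545)<90)&(abs(Y-140)<60)
    for lo in(94,69,44,19): 
        q=W[r&(Z>lo)&(Z<lo+12)];print(n,lo,rect(q[:,:2]),q.mean(0).round(1),"x",np.percentile(q[:,0],[.5,99.5]).round(1))
    h,s,v=cv2.split(cv2.cvtColor(p,cv2.COLOR_RGB2HSV));m=(h>17)&(h<34)&(s>140)&(abs(Y+145)<60)&(Z>5)&(X>480)
    for q in comps(m,40): print(n,"yellow",W[q].mean(0).round(1),rect(W[q][:,:2]))
E
python3 m2.py
```

```text
wrist 94 [543.9 140.3  60.9  48.2  -3. ] [545.9 140.1 101. ] x [514.2 574.2]
wrist 69 [548.4 138.6  86.3  47.5  -3.1] [579.3 135.4  75.8] x [508.5 592. ]
wrist 44 [578.8 138.5  51.6  49.9  -2.5] [597.2 139.1  50.9] x [588.1 605.2]
wrist 19 [545.  142.1 149.3  48.4  -2.7] [607.7 138.9  25.8] x [470.7 620.1]
wrist yellow [ 643.4 -136.    31.2] [ 643.  -135.7   55.9   15.3  -80.5]
wrist yellow [ 535.9 -153.5   11.3] [ 535.7 -153.3   64.4   24.1  -80.4]
top 94 [542.3 141.4  60.3  48.5  -2.5] [541.9 141.  100.4] x [512.4 571.8]
top 69 [546.2 139.6  89.   48.6  -3. ] [546.2 137.1  75.1] x [501.8 590.8]
top 44 [543.6 142.3 118.   53.4  -5.3] [523.  146.5  50.3] x [484.1 603.5]
top 19 [543.9 145.3 149.1  47.6  -5.5] [526.7 146.7  24.8] x [468.4 619.1]
top yellow [ 641.8 -134.6   30.6] [ 642.6 -134.5   54.9   13.9  -79.8]
top yellow [ 534.2 -152.6   11. ] [ 534.  -151.3   63.7   23.6  -80.5]
```

```bash
python3 go.py 543 141 78 -0.049 1
```

```text
pos [619.   99.2 248.9] rot [3.141e+00 1.000e-03 2.000e-03] clock 2.02 total 0.192
[0.0, 0.001, 0.051, -0.0757, -0.042, 0.1709]
```

In the tool's units: 0.051 rad / 6.2832 = 0.0081.

>>> {"name": "move_arm", "arguments": {
  "motion": [
    [0,0,0.004,-0.038,-0.021,0.03,0.085],
    [0,0,0.0081,-0.076,-0.042,0.06,0.085],
    [0,0,0.0081,-0.076,-0.042,0.09,0.085],
    [0,0,0.0081,-0.076,-0.042,0.12,0.085],
    [0,0,0.0081,-0.076,-0.042,0.145,0.085],
    [0,0,0.0081,-0.076,-0.042,0.163,0.085],
    [0,0,0.0081,-0.076,-0.042,0.171,0.085],
    [0,0,0.0081,-0.076,-0.042,0.171,0.085]
  ]
}}

```text
clock: 3.02
eef_pos: [543.0, 139.9, 78.6]
tcp_rot: [3.141, 0.0, -0.052]
contact_force: [0.3, 0.1, -0.1]
opening: 0.998
grasp_force: 0.0
```

```bash
python3 go.py 543 141 78 -0.049 1
```

```text
pos [543.  139.9  78.6] rot [ 3.141  0.    -0.052] clock 3.02 total 0.001
[0.0, 0.0, -0.003, -0.0001, -0.0011, 0.0006]
```

>>> {"name": "move_arm", "arguments": {
  "motion": [
    [0,0,0,0,-0.001,0,0.06],
    [0,0,0,0,-0.001,0,0.052],
    [0,0,0,0,-0.001,0,0.046],
    [0,0,0,0,-0.001,0,0.04],
    [0,0,0,0,-0.001,0,0.04],
    [0,0,0,0,-0.001,0,0.04]
  ],
  "grip_force": 40
}}

```text
clock: 3.78
eef_pos: [543.2, 141.2, 78.7]
tcp_rot: [3.142, 0.0, -0.051]
contact_force: [-0.3, -0.3, 0.2]
opening: 0.466
grasp_force: 0.0
```

Run:
```python
from h import *
s=sensors.sense();print(s["opening"],s["grasp_force"])
p,d=grab_frame("side");cv2.imwrite("pics/s2.png",cv2.resize(p[150:400,150:450,::-1],None,fx=2.4,fy=2.4))
```

```text
0.4658549036453499 0.0
```

View pics/s2.png

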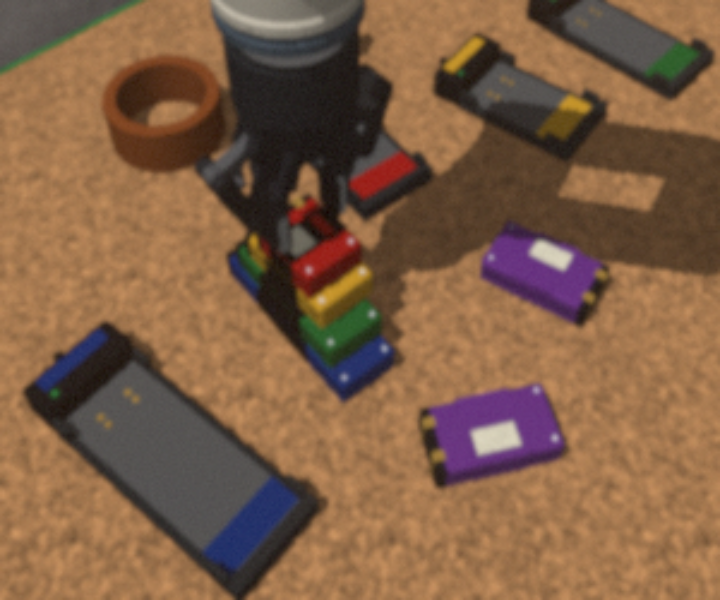

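The crop shows the fingers at about (285,235) on the red pack. It is unclear whether they hold it, so I will close further to see.

>>> {"name": "move_arm", "arguments": {
  "motion": [
    [0,0,0,0,0,0,0.035],
    [0,0,0,0,0,0,0.03],
    [0,0,0,0,0,0,0.03]
  ]
}}

```text
clock: 4.2
eef_pos: [543.1, 141.2, 78.7]
tcp_rot: [-3.142, 0.0, -0.051]
contact_force: [0.2, -0.3, 0.4]
opening: 0.348
grasp_force: 0.0
```

Run:
```python
from h import *
p,d=grab_frame("wrist");q,_=grab_frame("top")
cv2.imwrite("pics/s3.png",np.hstack([cv2.resize(p[100:400,120:520,::-1],(400,300)),cv2.resize(q[150:300,180:380,::-1],(400,300))]))
```

```text
(no output)
```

View pics/s3.png

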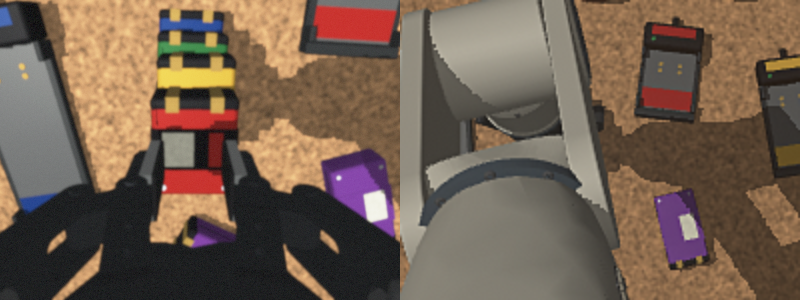

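Run:
```python
from h import *
c=camera_params("wrist");p,d=grab_frame("wrist");W=cloud(p,d,c)
g=p.max(2).astype(int)-p.min(2)
for v in (235,240,245,255,265,275,285,300,310):
  print(v,[(u,*W[v,u].round().astype(int),int(g[v,u])) for u in list(range(262,290,4))+list(range(344,366,4))])
s=sensors.sense();print(s["opening"],s["grasp_force"])
```

```text
235 [(262, np.int64(512), np.int64(189), np.int64(0), 98), (266, np.int64(512), np.int64(185), np.int64(1), 101), (270, np.int64(554), np.int64(164), np.int64(101), 53), (274, np.int64(554), np.int64(162), np.int64(102), 6), (278, np.int64(553), np.int64(159), np.int64(101), 4), (282, np.int64(554), np.int64(157), np.int64(102), 10), (286, np.int64(553), np.int64(155), np.int64(101), 16), (344, np.int64(552), np.int64(123), np.int64(101), 23), (348, np.int64(551), np.int64(121), np.int64(101), 2), (352, np.int64(552), np.int64(119), np.int64(102), 1), (356, np.int64(551), np.int64(117), np.int64(100), 3), (360, np.int64(508), np.int64(100), np.int64(1), 59), (364, np.int64(508), np.int64(96), np.int64(2), 53)]
240 [(262, np.int64(507), np.int64(189), np.int64(1), 100), (266, np.int64(507), np.int64(186), np.int64(1), 103), (270, np.int64(550), np.int64(164), np.int64(101), 58), (274, np.int64(617), np.int64(137), np.int64(252), 1), (278, np.int64(551), np.int64(160), np.int64(101), 2), (282, np.int64(550), np.int64(157), np.int64(101), 9), (286, np.int64(550), np.int64(155), np.int64
[... 4706 characters left out ...]
nt64(177), 2), (266, np.int64(561), np.int64(154), np.int64(177), 0), (270, np.int64(543), np.int64(158), np.int64(152), 3), (274, np.int64(540), np.int64(157), np.int64(148), 2), (278, np.int64(535), np.int64(156), np.int64(142), 48), (282, np.int64(431), np.int64(177), np.int64(1), 100), (286, np.int64(431), np.int64(173), np.int64(0), 100), (344, np.int64(427), np.int64(116), np.int64(0), 102), (348, np.int64(536), np.int64(126), np.int64(144), 26), (352, np.int64(538), np.int64(125), np.int64(147), 2), (356, np.int64(543), np.int64(124), np.int64(155), 2), (360, np.int64(560), np.int64(126), np.int64(177), 4), (364, np.int64(560), np.int64(125), np.int64(177), 5)]
0.35184182913485723 0.0
```

Run:
```python
from h import *
w=np.load("w1.npz");W=cloud(w["p"],w["d"],dict(camera_matrix=w["K"],world_from_camera=w["T"]))
m=(W[...,2]>130)&(W[...,2]<420)&(w["d"]>0)
for s in(1,-1):
    q=W[m&((W[...,1]-100)*s>0)&(abs(W[...,1]-100)<75)];i=q[:,2].argsort()[:200];print(np.percentile(q[:,2],[0.1,.5,1,5]).round(1),q[i].mean(0).round(1))
```

```text
[293.6 296.7 299.2 313.8] [622.5 143.8 296. ]
[293.2 296.6 299.  313.3] [622.8  57.3 295.9]
```

The wrist depth shows that the fingertips really end about 41 mm above the reported TCP (z≈118 with TCP at 78.7). The grasp was therefore above the pack. I will open, go 39 mm lower and close again.

>>> {"name": "move_arm", "arguments": {
  "motion": [
    [0,0,0,0,0,0,0.06],
    [0,0,0,0,0,0,0.085],
    [0,0,0,0,0,0,0.085],
    [0,0,0,0,0,0,0.085],
    [0,0,0,0,0,0.015,0.085],
    [0,0,0,0,0,0.03,0.085],
    [0,0,0,0,0,0.039,0.085],
    [0,0,0,0,0,0.039,0.085]
  ]
}}

```text
clock: 5.35
eef_pos: [542.4, 141.0, 38.5]
tcp_rot: [3.141, 0.002, -0.051]
contact_force: [0.0, 0.3, 0.1]
opening: 0.995
grasp_force: 0.0
```

>>> {"name": "move_arm", "arguments": {
  "motion": [
    [0,0,0,0,0,0,0.06],
    [0,0,0,0,0,0,0.052],
    [0,0,0,0,0,0,0.046],
    [0,0,0,0,0,0,0.04],
    [0,0,0,0,0,0,0.035],
    [0,0,0,0,0,0,0.035]
  ]
}}

```text
clock: 6.1
eef_pos: [543.6, 141.0, 40.3]
tcp_rot: [3.141, -0.001, -0.051]
contact_force: [0.3, -3.1, 5.6]
opening: 0.558
grasp_force: 41.8
```

>>> {"name": "move_arm", "arguments": {
  "motion": [
    [0,0,0,0,0,-0.008,0.035],
    [0,0,0,0,0,-0.02,0.035],
    [0,0,0,0,0,-0.04,0.035],
    [0,0,0,0,0,-0.06,0.035],
    [0,0,0,0,0,-0.07,0.035],
    [0,0,0,0,0,-0.07,0.035]
  ]
}}

```text
clock: 6.85
eef_pos: [543.7, 141.5, 110.5]
tcp_rot: [-3.141, -0.002, -0.051]
contact_force: [0.1, 0.3, -1.3]
opening: 0.555
grasp_force: 41.6
```

```bash
python3 go.py 628.2 9.5 40 -0.107 1;  python3 - <<'E'
from h import *
c=camera_params("wrist");p,d=grab_frame("wrist");W=cloud(p,d,c);cv2.imwrite("pics/w4.png",p[:,:,::-1])
T=sensors.sense()["eef_pos"];L=W-T
m=masks(p)["red"]&(abs(L[...,0])<60)&(abs(L[...,1])<40)
q=L[m];print("red rel TCP",rect(q[:,:2]),np.percentile(q[:,2],[2,50,98]).round(1))
# yellow now exposed
m=(abs(W[...,0]-545)<90)&(abs(W[...,1]-140)<60)&(W[...,2]>69)&(W[...,2]<81);q=W[m];print(rect(q[:,:2]),q.mean(0))
E
```

```text
pos [543.7 141.5 110.5] rot [-3.141e+00 -2.000e-03 -5.100e-02] clock 6.85 total 0.172
[-0.001, -0.002, 0.056, 0.0911, 0.1275, 0.0706]
red rel TCP [-1.5  0.2 53.2 47.9 -3.4] [60.2 61.4 62.7]
[570.9 139.2  48.4  41.   86.7] [572.14916911 139.11629166  75.9598311 ]
```

In the tool's units: 0.056 rad / 6.2832 = 0.0089.

>>> {"name": "move_arm", "arguments": {
  "motion": [
    [0,0,0.0016,0.012,0.018,0,0.035],
    [0,0,0.0032,0.03,0.042,0,0.035],
    [0,0,0.0048,0.05,0.07,0,0.035],
    [0,0,0.0072,0.07,0.098,0,0.035],
    [0,0,0.0089,0.083,0.117,0.01,0.035],
    [0,0,0.0089,0.09,0.1275,0.03,0.035],
    [0,0,0.0089,0.09,0.1275,0.055,0.035],
    [0,0,0.0089,0.09,0.1275,0.07,0.035]
  ]
}}

```text
clock: 7.9
eef_pos: [624.7, 9.3, 36.8]
tcp_rot: [3.141, 0.004, -0.107]
contact_force: [-0.5, -0.2, -1.3]
opening: 0.556
grasp_force: 41.7
```

```bash
python3 go.py 627 9.6 -24 -0.107 1;  python3 - <<'E'
from h import *
c=camera_params("wrist");p,d=grab_frame("wrist");cv2.imwrite("pics/w5.png",p[100:400,160:480,::-1])
E
```

```text
pos [624.7   9.3  36.8] rot [ 3.141  0.004 -0.107] clock 7.9 total 0.061
[0.0, 0.004, -0.0, 0.0024, -0.0005, 0.0608]
```

View pics/w5.png

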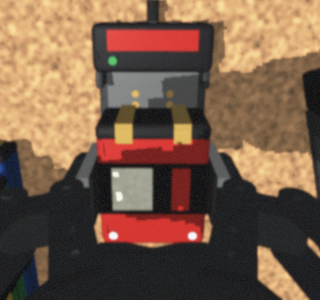

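The red pack is centred over its dock, with the block at (152,40) and the black contact cap facing it. Lowering.

>>> {"name": "move_arm", "arguments": {
  "motion": [
    [0,0,0,0.002,0,0.012,0.035],
    [0,0,0,0.002,0,0.026,0.035],
    [0,0,0,0.002,0,0.04,0.035],
    [0,0,0,0.002,0,0.05,0.035],
    [0,0,0,0.002,0,0.055,0.035],
    [0,0,0,0.002,0,0.057,0.035],
    [0,0,0,0.002,0,0.058,0.035],
    [0,0,0,0.002,0,0.058,0.035]
  ]
}}

```text
clock: 8.95
eef_pos: [628.7, 9.1, -18.0]
tcp_rot: [-3.142, -0.0, -0.107]
contact_force: [0.7, -0.3, -0.9]
opening: 0.559
grasp_force: 41.7
```

>>> {"name": "move_arm", "arguments": {
  "motion": [
    [0,0,0,-0.001,0,0.002,0.035],
    [0,0,0,-0.001,0,0.003,0.035],
    [0,0,0,-0.001,0,0.004,0.035],
    [0,0,0,-0.001,0,0.005,0.035],
    [0,0,0,-0.001,0,0.006,0.035],
    [0,0,0,-0.001,0,0.006,0.035]
  ]
}}

```text
clock: 9.7
eef_pos: [627.5, 9.2, -22.1]
tcp_rot: [-3.142, 0.0, -0.107]
contact_force: [-8.7, -0.6, 23.3]
opening: 0.557
grasp_force: 55.4
```

```bash
cat > chk.py <<'E'
import sys
from h import *
# chk.py colour x y yaw : top face of pack in the dock frame whose pack centre is at (x,y)
k=sys.argv[1];x,y,a=map(float,sys.argv[2:5])
s=sensors.sense();print(s["eef_pos"].round(1),s["contact_force"].round(1),round(s["clock"],1))
for n in sys.argv[5:]:
    c=camera_params(n);p,d=grab_frame(n);W=cloud(p,d,c)
    R=np.array([[np.cos(a),np.sin(a)],[-np.sin(a),np.cos(a)]]);L=(W[...,:2]-[x,y])@R.T;Z=W[...,2]
    r=(d>0)&(abs(L[...,0])<110)&(abs(L[...,1])<45)
    m=masks(p)[k]&r&(Z>22)&(Z<60);q=np.c_[L[m],Z[m]]
    big=max(comps(m,20),key=lambda c:c.sum());q=np.c_[L[m],Z[m]]
    print(n,"colour",rect(q[:,:2]),np.percentile(q[:,0],[1,99]).round(1),"z fit",np.linalg.lstsq(np.c_[q[:,:2],np.ones(len(q))],q[:,2],rcond=None)[0].round(3))
    cv2.imwrite(f"pics/chk_{k}_{n}.png",p[:,:,::-1])
    np.savez("chk.npz",p=p,L=L,Z=Z)
E
python3 chk.py red 628.2 9.5 -0.107 wrist
python3 - <<'E'
from h import *
z=np.load("chk.npz");L,Z=z["L"],z["Z"]
for x in range(-60,75,6):
    m=(abs(L[...,0]-x)<3)&(abs(L[...,1])<15)&(Z<60);print(x,np.percentile(Z[m],[10,50,90]).round(1) if m.any() else 0,end=' ')
E
```

```text
[627.5   9.2 -22.1] [-8.7 -0.6 23.3] 9.7
wrist colour [15.2 -0.8 91.2 54.5 -0.1] [-27.9  60.5] z fit [-9.9000e-02 -5.0000e-03  3.7676e+01]
-60 0 -54 0 -48 [18.4 19.  19.6] -42 0 -36 0 -30 [37.3 38.1 38.6] -24 [37.8 38.5 39.1] -18 [37.8 38.4 39.1] -12 [38.  38.7 39.4] -6 [38.2 38.8 39.5] 0 [38.2 38.8 39.5] 6 [38.1 38.8 39.5] 12 [37.9 38.6 39.4] 18 [37.7 38.5 39.2] 24 [38.  38.8 39.5] 30 [16.5 31.7 38.8] 36 [29.3 30.4 31.2] 42 [30.2 31.  31.7] 48 [30.4 31.2 32. ] 54 [30.7 31.4 32.2] 60 [29.8 31.  32. ] 66 [ 0.5 14.1 28.9] 72 [ 0.3  1.4 14.7]
```

Run:
```python
from h import *
a=cv2.imread("pics/chk_red_wrist.png")[80:340,180:460]
p,d=grab_frame("side");W=cloud(p,d,camera_params("side"))
b=p[150:280,240:380,::-1]
cv2.imwrite("pics/v6.png",np.hstack([cv2.resize(a,(400,371)),cv2.resize(b,(400,371))]))
```

```text
(no output)
```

View pics/v6.png

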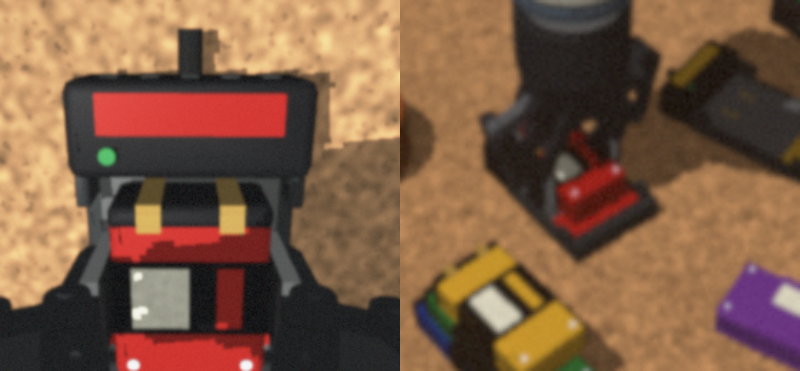

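>>> {"name": "move_arm", "arguments": {
  "motion": [
    [0,0,0,0,0,0,0.05],
    [0,0,0,0,0,-0.001,0.052],
    [0,0,0,0,0,-0.001,0.055],
    [0,0,0,0,0,-0.002,0.06],
    [0,0,0,0,0,-0.002,0.06]
  ]
}}

```text
clock: 10.42
eef_pos: [627.5, 9.2, -22.4]
tcp_rot: [3.142, 0.0, -0.107]
contact_force: [0.3, 0.4, -0.4]
opening: 0.703
grasp_force: 0.0
```

```bash
python3 chk.py red 628.2 9.5 -0.107 wrist
python3 - <<'E'
from h import *
z=np.load("chk.npz");L,Z=z["L"],z["Z"]
for x in range(-60,75,6):
    m=(abs(L[...,0]-x)<3)&(abs(L[...,1])<15)&(Z<60);print(x,np.percentile(Z[m],[10,50,90]).round(1) if m.any() else 0,end=' ')
E
```

```text
[627.5   9.2 -22.4] [ 0.3  0.4 -0.4] 10.4
wrist colour [15.7 -0.7 90.  54.9 -0.1] [-27.9  60.5] z fit [-6.3000e-02 -3.0000e-03  3.5409e+01]
-60 0 -54 0 -48 [18.1 18.8 19.4] -42 [18.7 19.1 19.7] -36 0 -30 [34.7 35.4 36.1] -24 [35.3 35.9 36.5] -18 [35.3 35.9 36.5] -12 [35.4 36.1 36.8] -6 [35.6 36.3 37. ] 0 [35.6 36.3 37. ] 6 [35.6 36.3 37.1] 12 [35.3 36.1 36.8] 18 [35.2 35.9 36.7] 24 [35.5 36.3 37. ] 30 [16.5 30.4 36.5] 36 [29.5 30.4 31.3] 42 [30.2 30.9 31.8] 48 [30.4 31.2 32. ] 54 [30.7 31.4 32.2] 60 [29.8 31.  32. ] 66 [ 0.5 14.  28.9] 72 [ 0.3  1.4 14.7]
```

Red is seated flat: its top is at 36 mm, level, and inside the bay by about 8 mm at each end. The fingertips had reached the bay floor just before the pack, so I will grip the next packs about 8 mm higher. Lifting off and going back to the stack.

>>> {"name": "move_arm", "arguments": {
  "motion": [
    [0,0,0,0,0,-0.02,0.06],
    [0,0,0,0,0,-0.06,0.06],
    [0,0,0,0,0,-0.11,0.06],
    [0,0,0,0,0,-0.15,0.085],
    [0,0,0,0,0,-0.16,0.085],
    [0,0,0,0,0,-0.16,0.085]
  ]
}}

```text
clock: 11.22
eef_pos: [627.8, 9.2, 138.7]
tcp_rot: [-3.141, -0.002, -0.107]
contact_force: [-0.7, -0.4, 0.2]
opening: 0.991
grasp_force: 0.0
```

```bash
cat > st.py <<'E'
import sys
from h import *
lo=float(sys.argv[1])
for n in sys.argv[2:]:
    c=camera_params(n);p,d=grab_frame(n);W=cloud(p,d,c);X,Y,Z=W[...,0],W[...,1],W[...,2]
    m=(d>0)&(abs(X-545)<100)&(abs(Y-140)<60)&(Z>lo-6)&(Z<lo+6)
    m=max(comps(m,50),key=lambda q:q.sum());q=W[m]
    print(n,rect(q[:,:2]),q.mean(0).round(1),"x",np.percentile(q[:,0],[.5,99.5]).round(1))
E
python3 st.py 75 wrist top; python3 go.py 547 139 90 -0.053 1
```

```text
wrist [573.  139.4  48.9  37.9  86.1] [579.9 144.6  75.6] x [556.9 592.3]
top [546.2 146.3  90.   42.4   1.9] [542.5 146.9  75.6] x [502.  590.4]
pos [626.6   9.2 136.6] rot [ 3.141e+00  2.000e-03 -1.070e-01] clock 11.32 total 0.159
[0.0, 0.002, -0.054, -0.0929, -0.1206, 0.0467]
```

In the tool's units: -0.054 rad / 6.2832 = -0.0086.

>>> {"name": "move_arm", "arguments": {
  "motion": [
    [0,0,-0.0029,-0.03,-0.04,0.01,0.085],
    [0,0,-0.0057,-0.062,-0.08,0.025,0.085],
    [0,0,-0.0086,-0.093,-0.12,0.047,0.085],
    [0,0,-0.0086,-0.093,-0.12,0.08,0.085],
    [0,0,-0.0086,-0.093,-0.12,0.1,0.085],
    [0,0,-0.0086,-0.093,-0.12,0.112,0.085],
    [0,0,-0.0086,-0.093,-0.12,0.114,0.085],
    [0,0,-0.0086,-0.093,-0.12,0.114,0.085]
  ]
}}

```text
clock: 12.32
eef_pos: [548.1, 138.3, 23.8]
tcp_rot: [-3.142, -0.0, -0.054]
contact_force: [0.6, 0.4, 1.1]
opening: 0.995
grasp_force: 0.0
```

```bash
python3 go.py 547 139.5 23 -0.053 1; python3 st.py 75 wrist
```

```text
pos [548.1 138.3  23.8] rot [-3.142 -0.    -0.054] clock 12.32 total 0.002
[-0.0, -0.0, -0.001, -0.0012, -0.0011, 0.0008]
wrist [550.8 140.2  82.   48.8  -3.4] [555.8 139.9  76. ] x [512.1 592. ]
```

>>> {"name": "move_arm", "arguments": {
  "motion": [
    [0,0,0,-0.001,-0.0015,0,0.07],
    [0,0,0,-0.001,-0.0015,0,0.06],
    [0,0,0,-0.001,-0.0015,0,0.052],
    [0,0,0,-0.001,-0.0015,0,0.046],
    [0,0,0,-0.001,-0.0015,0,0.04],
    [0,0,0,-0.001,-0.0015,0,0.035],
    [0,0,0,-0.001,-0.0015,0,0.035]
  ],
  "grip_force": 45
}}

```text
clock: 13.25
eef_pos: [547.2, 140.2, 24.2]
tcp_rot: [-3.141, -0.0, -0.053]
contact_force: [-2.2, 0.6, 5.0]
opening: 0.551
grasp_force: 46.6
```

>>> {"name": "move_arm", "arguments": {
  "motion": [
    [0,0,0,0,0,-0.005,0.035],
    [0,0,0,0,0,-0.015,0.035],
    [0,0,0,0,0,-0.035,0.035],
    [0,0,0,0,0,-0.06,0.035],
    [0,0,0,0,0,-0.08,0.035],
    [0,0,0,0,0,-0.087,0.035],
    [0,0,0,0,0,-0.087,0.035]
  ]
}}

```text
clock: 14.12
eef_pos: [547.1, 140.0, 111.0]
tcp_rot: [-3.141, -0.001, -0.053]
contact_force: [-0.4, 0.2, -2.5]
opening: 0.554
grasp_force: 47.0
```

```bash
cat > held.py <<'E'
import sys
from h import *
k=sys.argv[1]
s=sensors.sense();a=s["tcp_rot"][2];c=camera_params("wrist");p,d=grab_frame("wrist");W=cloud(p,d,c)
R=np.array([[np.cos(a),np.sin(a)],[-np.sin(a),np.cos(a)]]);L=(W[...,:2]-s["eef_pos"][:2])@R.T;z=W[...,2]-s["eef_pos"][2]
r=(d>0)&(abs(L[...,0])<110)&(abs(L[...,1])<30)
t=r&(z>40)&(z<66);m=max(comps(t,50),key=lambda q:q.sum())
q=L[m];zz=z[m];j=abs(zz-np.median(zz))<5;q,zz=q[j],zz[j]
print("held top",rect(q),"xr",np.percentile(q[:,0],[.3,50,99.7]).round(1),"z",np.percentile(zz,[10,50,90]).round(1),"slope",np.polyfit(q[:,0],zz,1).round(3))
E
python3 held.py yellow; python3 go.py 575.5 -146.3 110 0.164 1
```

```text
held top [ 2.7 -0.  83.7 59.9 -0. ] xr [-36.9  10.   44.3] z [51.  51.9 52.7] slope [-4.0000e-03  5.1883e+01]
pos [546.6 139.9 110.3] rot [ 3.141  0.    -0.053] clock 14.18 total 0.288
[0.0, 0.0, -0.217, 0.0441, 0.2843, 0.0003]
```

In the tool's units: -0.217 rad / 6.2832 = -0.0345.

>>> {"name": "move_arm", "arguments": {
  "motion": [
    [0,0,-0.0032,0.003,0.02,0,0.035],
    [0,0,-0.008,0.009,0.055,0,0.035],
    [0,0,-0.0127,0.016,0.1,0,0.035],
    [0,0,-0.0175,0.024,0.15,0,0.035],
    [0,0,-0.0223,0.031,0.2,0,0.035],
    [0,0,-0.0286,0.038,0.245,0,0.035],
    [0,0,-0.0334,0.042,0.275,0,0.035],
    [0,0,-0.0345,0.044,0.284,0,0.035]
  ]
}}

```text
clock: 15.18
eef_pos: [575.1, -147.4, 109.5]
tcp_rot: [-3.141, 0.002, 0.162]
contact_force: [-0.3, -0.4, -2.0]
opening: 0.55
grasp_force: 47.0
```

```bash
python3 go.py 575.3 -146.3 -11 0.164 1; python3 held.py yellow
python3 - <<'E'
from h import *
c=camera_params("wrist");p,d=grab_frame("wrist");W=cloud(p,d,c)
h,s,v=cv2.split(cv2.cvtColor(p,cv2.COLOR_RGB2HSV));m=(h>17)&(h<34)&(s>140)&(abs(W[...,1]+145)<60)&(W[...,2]<45)&(W[...,2]>5)
for q in comps(m,40): print(W[q].mean(0).round(1),rect(W[q][:,:2]))
E
```

```text
pos [ 575.1 -147.4  109.5] rot [-3.141e+00  2.000e-03  1.620e-01] clock 15.18 total 0.121
[-0.001, 0.002, -0.002, 0.0005, -0.001, 0.1205]
held top [ 2.8 -0.2 83.8 59.7  0. ] xr [-37.   10.1  44.3] z [50.9 51.9 52.7] slope [-6.000e-03  5.186e+01]
[ 643.  -136.    31.4] [ 643.1 -135.7   55.2   13.4  -80.6]
```

>>> {"name": "move_arm", "arguments": {
  "motion": [
    [0,0,0,0.0005,0,0.015,0.035],
    [0,0,0,0.0005,0,0.04,0.035],
    [0,0,0,0.0005,0,0.065,0.035],
    [0,0,0,0.0005,0,0.09,0.035],
    [0,0,0,0.0005,0,0.107,0.035],
    [0,0,0,0.0005,0,0.116,0.035],
    [0,0,0,0.0005,0,0.12,0.035],
    [0,0,0,0.0005,0,0.12,0.035]
  ]
}}

```text
clock: 16.27
eef_pos: [576.6, -145.9, -9.1]
tcp_rot: [3.141, -0.0, 0.164]
contact_force: [-0.1, -0.0, -2.4]
opening: 0.549
grasp_force: 47.0
```

>>> {"name": "move_arm", "arguments": {
  "motion": [
    [0,0,0,0,0,0.001,0.035],
    [0,0,0,0,0,0.002,0.035],
    [0,0,0,0,0,0.003,0.035],
    [0,0,0,0,0,0.004,0.035],
    [0,0,0,0,0,0.004,0.035]
  ]
}}

```text
clock: 16.9
eef_pos: [576.2, -145.8, -13.4]
tcp_rot: [-3.142, 0.0, 0.164]
contact_force: [-0.9, 0.3, -2.0]
opening: 0.552
grasp_force: 47.0
```

>>> {"name": "move_arm", "arguments": {
  "motion": [
    [0,0,0,-0.0005,0.0005,0.001,0.035],
    [0,0,0,-0.0005,0.0005,0.002,0.035],
    [0,0,0,-0.0005,0.0005,0.0027,0.035],
    [0,0,0,-0.0005,0.0005,0.0033,0.035],
    [0,0,0,-0.0005,0.0005,0.0033,0.035]
  ]
}}

```text
clock: 17.52
eef_pos: [575.8, -146.5, -15.8]
tcp_rot: [3.142, 0.0, 0.164]
contact_force: [-3.6, -0.5, 8.9]
opening: 0.552
grasp_force: 48.2
```

Contact is light (9 N). Release, retreat a little, and check.

>>> {"name": "move_arm", "arguments": {
  "motion": [
    [0,0,0,0,0,0,0.05],
    [0,0,0,0,0,0,0.052],
    [0,0,0,0,0,0,0.056],
    [0,0,0,0,0,0,0.06],
    [0,0,0,0,0,-0.01,0.06],
    [0,0,0,0,0,-0.04,0.06],
    [0,0,0,0,0,-0.09,0.06],
    [0,0,0,0,0,-0.13,0.075]
  ]
}}

```text
clock: 18.52
eef_pos: [576.2, -146.6, 115.8]
tcp_rot: [3.141, -0.001, 0.164]
contact_force: [0.0, -0.3, -0.1]
opening: 0.875
grasp_force: 0.0
```

```bash
cat > dock.py <<'E'
import sys
from h import *
# dock.py camera x y yaw : profile of heights along the dock (origin = nominal pack centre)
n=sys.argv[1];x,y,a=map(float,sys.argv[2:5])
c=camera_params(n);p,d=grab_frame(n);W=cloud(p,d,c);Z=W[...,2]
R=np.array([[np.cos(a),np.sin(a)],[-np.sin(a),np.cos(a)]]);L=(W[...,:2]-[x,y])@R.T
m=(d>0)&(Z>32)&(Z<40)&(abs(L[...,0])<80)&(abs(L[...,1])<40);m=max(comps(m,50),key=lambda q:q.sum())
print(n,"pack top",rect(L[m]),np.percentile(L[m][:,0],[.3,99.7]).round(1),np.percentile(L[m][:,1],[.3,99.7]).round(1),"z",np.linalg.lstsq(np.c_[L[m],np.ones(m.sum())],Z[m],rcond=None)[0].round(3))
E
python3 dock.py wrist 575.6 -146.7 0.164; python3 go.py 547 140 100 -0.053 1
```

```text
wrist pack top [ 0.4 -0.  88.6 48.4 -0.2] [-43.2  44.3] [-24.   23.9] z [ 0.    -0.    36.027]
pos [ 579.1 -147.3  121. ] rot [ 3.138 -0.007  0.164] clock 18.57 total 0.29
[0.002, -0.008, 0.217, 0.0151, -0.2887, 0.0202]
```

In the tool's units: 0.217 rad / 6.2832 = 0.0345.

>>> {"name": "move_arm", "arguments": {
  "motion": [
    [0,0,0.0048,0.003,-0.04,0,0.085],
    [0,0,0.0095,0.006,-0.09,0,0.085],
    [0,0,0.0143,0.009,-0.14,0,0.085],
    [0,0,0.0191,0.012,-0.19,0,0.085],
    [0,0,0.0239,0.015,-0.235,0.01,0.085],
    [0,0,0.0302,0.017,-0.27,0.02,0.085],
    [0,0,0.0345,0.018,-0.287,0.03,0.085],
    [0,0,0.0345,0.018,-0.287,0.03,0.085]
  ]
}}

```text
clock: 19.58
eef_pos: [546.2, 140.5, 83.2]
tcp_rot: [3.141, 0.001, -0.051]
contact_force: [0.6, 0.2, 0.5]
opening: 0.995
grasp_force: 0.0
```

```bash
python3 st.py 50 wrist; python3 go.py 545 141 -1 -0.053 1
```

```text
wrist [545.2 143.6 118.3  48.5  -5.8] [550.5 143.   51. ] x [487.6 604.4]
pos [546.6 139.7  83.5] rot [ 3.141  0.    -0.051] clock 19.62 total 0.085
[0.0, 0.0, 0.002, -0.0017, -0.0012, 0.0845]
```

In the tool's units: 0.047 rad / 6.2832 = 0.0075.

>>> {"name": "move_arm", "arguments": {
  "motion": [
    [0,0,0.0075,-0.002,-0.0035,0.02,0.085],
    [0,0,0.0075,-0.002,-0.0035,0.045,0.085],
    [0,0,0.0075,-0.002,-0.0035,0.068,0.085],
    [0,0,0.0075,-0.002,-0.0035,0.08,0.085],
    [0,0,0.0075,-0.002,-0.0035,0.085,0.085],
    [0,0,0.0075,-0.002,-0.0035,0.085,0.085]
  ]
}}

```text
clock: 20.38
eef_pos: [545.4, 143.0, -1.3]
tcp_rot: [-3.142, -0.0, -0.1]
contact_force: [-0.8, -0.3, -0.6]
opening: 0.994
grasp_force: 0.0
```

>>> {"name": "move_arm", "arguments": {
  "motion": [
    [0,0,0,0,0,0,0.07],
    [0,0,0,0,0,0,0.06],
    [0,0,0,0,0,0,0.052],
    [0,0,0,0,0,0,0.046],
    [0,0,0,0,0,0,0.04],
    [0,0,0,0,0,0,0.035],
    [0,0,0,0,0,0,0.035]
  ],
  "grip_force": 50
}}

```text
clock: 21.25
eef_pos: [545.2, 143.4, -1.1]
tcp_rot: [-3.141, -0.0, -0.1]
contact_force: [-1.7, 0.2, 4.7]
opening: 0.552
grasp_force: 51.5
```

>>> {"name": "move_arm", "arguments": {
  "motion": [
    [0,0,0,0,0,-0.005,0.035],
    [0,0,0,0,0,-0.015,0.035],
    [0,0,0,0,0,-0.035,0.035],
    [0,0,0,0,0,-0.06,0.035],
    [0,0,0,0,0,-0.085,0.035],
    [0,0,0,0,0,-0.1,0.035],
    [0,0,0,0,0,-0.11,0.035],
    [0,0,0,0,0,-0.11,0.035]
  ]
}}

```text
clock: 22.25
eef_pos: [545.3, 143.3, 108.7]
tcp_rot: [-3.141, -0.001, -0.1]
contact_force: [-0.7, 0.5, -3.5]
opening: 0.551
grasp_force: 52.3
```

```bash
python3 held.py green; python3 go.py 566 -286.5 110 0.035 1
```

```text
held top [10.4 -0.  97.8 59.9 -0.1] xr [-36.5  17.8  59. ] z [51.3 52.1 53. ] slope [-4.0000e-03  5.2187e+01]
pos [544.8 143.2 108.1] rot [ 3.141  0.    -0.1  ] clock 22.3 total 0.43
[0.0, 0.0, -0.135, 0.064, 0.4254, -0.0019]
```

In the tool's units: -0.035 rad / 6.2832 = -0.0056.

>>> {"name": "move_arm", "arguments": {
  "motion": [
    [0,0,-0.0016,0.003,0.018,0,0.035],
    [0,0,-0.0032,0.008,0.05,0,0.035],
    [0,0,-0.0056,0.014,0.092,0,0.035],
    [0,0,-0.008,0.021,0.138,0,0.035],
    [0,0,-0.0103,0.028,0.184,0,0.035],
    [0,0,-0.0127,0.034,0.23,0,0.035],
    [0,0,-0.0151,0.041,0.276,0,0.035],
    [0,0,-0.0167,0.048,0.322,0,0.035]
  ]
}}

```text
clock: 23.3
eef_pos: [559.8, -183.3, 107.2]
tcp_rot: [-3.141, 0.002, 0.005]
contact_force: [0.8, 0.4, -2.5]
opening: 0.555
grasp_force: 52.3
```

```bash
python3 go.py 566 -286.5 110 0.035 1
```

```text
pos [ 559.8 -183.3  107.2] rot [-3.141e+00  2.000e-03  5.000e-03] clock 23.3 total 0.103
[-0.001, 0.002, -0.03, 0.0056, 0.1033, -0.0028]
```

In the tool's units: -0.03 rad / 6.2832 = -0.0048.

>>> {"name": "move_arm", "arguments": {
  "motion": [
    [0,0,-0.0016,0.002,0.042,-0.002,0.035],
    [0,0,-0.0032,0.004,0.075,-0.002,0.035],
    [0,0,-0.0048,0.006,0.095,-0.002,0.035],
    [0,0,-0.0048,0.006,0.103,-0.002,0.035],
    [0,0,-0.0048,0.006,0.103,-0.002,0.035]
  ]
}}

```text
clock: 23.92
eef_pos: [566.8, -284.4, 109.9]
tcp_rot: [-3.141, 0.001, 0.034]
contact_force: [0.1, 0.8, -3.0]
opening: 0.551
grasp_force: 52.3
```

```bash
python3 go.py 566 -286.5 -11 0.035 1
python3 - <<'E'
from h import *
c=camera_params("wrist");p,d=grab_frame("wrist");W=cloud(p,d,c)
m=masks(p)["green"]&(abs(W[...,1]+285)<60)&(W[...,2]<45)&(W[...,2]>5)
for q in comps(m,40): print(W[q].mean(0).round(1),rect(W[q][:,:2]))
E
```

```text
pos [ 566.8 -284.4  109.9] rot [-3.141e+00  1.000e-03  3.400e-02] clock 23.93 total 0.121
[-0.001, 0.001, -0.001, -0.0008, 0.0022, 0.1209]
[ 649.6 -284.4   31.5] [ 649.3 -284.1   54.2   12.3  -88.1]
```

>>> {"name": "move_arm", "arguments": {
  "motion": [
    [0,0,0,-0.0005,0.0022,0.015,0.035],
    [0,0,0,-0.0005,0.0022,0.04,0.035],
    [0,0,0,-0.0005,0.0022,0.065,0.035],
    [0,0,0,-0.0005,0.0022,0.09,0.035],
    [0,0,0,-0.0005,0.0022,0.107,0.035],
    [0,0,0,-0.0005,0.0022,0.116,0.035],
    [0,0,0,-0.0005,0.0022,0.12,0.035],
    [0,0,0,-0.0005,0.0022,0.12,0.035]
  ]
}}

```text
clock: 24.98
eef_pos: [567.0, -287.2, -9.3]
tcp_rot: [3.141, -0.0, 0.035]
contact_force: [0.5, -0.2, -2.9]
opening: 0.545
grasp_force: 52.3
```

>>> {"name": "move_arm", "arguments": {
  "motion": [
    [0,0,0,0,0,0.001,0.035],
    [0,0,0,0,0,0.002,0.035],
    [0,0,0,0,0,0.003,0.035],
    [0,0,0,0,0,0.004,0.035],
    [0,0,0,0,0,0.004,0.035]
  ]
}}

```text
clock: 25.6
eef_pos: [566.6, -287.1, -13.7]
tcp_rot: [-3.142, 0.0, 0.035]
contact_force: [0.2, 0.4, -2.6]
opening: 0.551
grasp_force: 52.3
```

>>> {"name": "move_arm", "arguments": {
  "motion": [
    [0,0,0,0,0,0.001,0.035],
    [0,0,0,0,0,0.002,0.035],
    [0,0,0,0,0,0.0027,0.035],
    [0,0,0,0,0,0.003,0.035],
    [0,0,0,0,0,0.003,0.035]
  ]
}}

```text
clock: 26.22
eef_pos: [566.6, -287.1, -16.0]
tcp_rot: [-3.142, 0.0, 0.035]
contact_force: [-3.3, 1.2, 5.1]
opening: 0.551
grasp_force: 53.3
```

>>> {"name": "move_arm", "arguments": {
  "motion": [
    [0,0,0,0,0,0,0.05],
    [0,0,0,0,0,0,0.052],
    [0,0,0,0,0,0,0.056],
    [0,0,0,0,0,0,0.06],
    [0,0,0,0,0,-0.01,0.06],
    [0,0,0,0,0,-0.04,0.06],
    [0,0,0,0,0,-0.09,0.06],
    [0,0,0,0,0,-0.12,0.075]
  ]
}}

```text
clock: 27.22
eef_pos: [567.6, -287.6, 106.5]
tcp_rot: [3.14, -0.003, 0.035]
contact_force: [0.5, -0.3, 0.2]
opening: 0.867
grasp_force: 0.0
```

>>> {"name": "move_arm", "arguments": {
  "motion": [
    [0,0,0,0,0,0,0.085],
    [0,0,0,0,0,0,0.085]
  ]
}}

```text
clock: 27.48
eef_pos: [566.3, -287.0, 103.3]
tcp_rot: [-3.141, 0.0, 0.035]
contact_force: [1.1, 0.9, 0.1]
opening: 0.998
grasp_force: 0.0
```

```bash
python3 dock.py wrist 566.3 -287 0.035; python3 st.py 25 top; python3 go.py 544 145 80 -0.096 1
```

```text
wrist pack top [  0.5  -0.2 117.9  48.5  -0. ] [-57.7  58.8] [-24.1  23.7] z [0.0000e+00 1.0000e-03 3.6055e+01]
top [544.4 145.8 149.4  48.8  -5. ] [542.7 145.6  25.4] x [470.1 616.9]
pos [ 565.8 -286.7  102.3] rot [-3.141e+00  2.000e-03  3.500e-02] clock 27.57 total 0.433
[-0.001, 0.002, 0.131, -0.0067, -0.4322, 0.0227]
```

In the tool's units: 0.125 rad / 6.2832 = 0.0199.

>>> {"name": "move_arm", "arguments": {
  "motion": [
    [0,0,0.0024,-0.001,-0.045,0,0.085],
    [0,0,0.0048,-0.002,-0.1,0,0.085],
    [0,0,0.0072,-0.003,-0.155,0,0.085],
    [0,0,0.0095,-0.004,-0.21,0,0.085],
    [0,0,0.0127,-0.005,-0.265,0,0.085],
    [0,0,0.0159,-0.006,-0.32,0,0.085],
    [0,0,0.0183,-0.006,-0.37,0.01,0.085],
    [0,0,0.0199,-0.006,-0.415,0.02,0.085]
  ]
}}

```text
clock: 28.58
eef_pos: [545.4, 129.2, 82.2]
tcp_rot: [3.141, 0.001, -0.09]
contact_force: [1.0, -1.0, 0.6]
opening: 0.992
grasp_force: 0.0
```

>>> {"name": "move_arm", "arguments": {
  "motion": [
    [0,0,0,0,-0.015,0,0.085],
    [0,0,0,0,-0.017,0,0.085],
    [0,0,0,0,-0.017,0,0.085]
  ]
}}

```text
clock: 28.95
eef_pos: [547.8, 143.4, 83.3]
tcp_rot: [3.141, 0.0, -0.091]
contact_force: [-0.1, -1.0, -0.7]
opening: 0.993
grasp_force: 0.0
```

```bash
python3 st.py 25 wrist;  python3 go.py 545 145.5 -26.5 -0.088 1
```

```text
wrist [545.1 144.9 147.9  48.5  -5.2] [551.8 144.3  26.1] x [472.7 618.5]
pos [547.9 143.2  83.5] rot [ 3.141  0.    -0.091] clock 29.0 total 0.11
[0.0, 0.0, -0.003, -0.0031, -0.0021, 0.11]
```

>>> {"name": "move_arm", "arguments": {
  "motion": [
    [0,0,0,-0.003,-0.002,0.02,0.085],
    [0,0,0,-0.003,-0.002,0.05,0.085],
    [0,0,0,-0.003,-0.002,0.075,0.085],
    [0,0,0,-0.003,-0.002,0.095,0.085],
    [0,0,0,-0.003,-0.002,0.106,0.085],
    [0,0,0,-0.003,-0.002,0.109,0.085],
    [0,0,0,-0.003,-0.002,0.109,0.085]
  ]
}}

```text
clock: 29.88
eef_pos: [545.3, 146.4, -25.2]
tcp_rot: [-3.141, -0.001, -0.091]
contact_force: [0.5, -0.0, 0.1]
opening: 0.993
grasp_force: 0.0
```

>>> {"name": "move_arm", "arguments": {
  "motion": [
    [0,0,0,0,0,0,0.07],
    [0,0,0,0,0,0,0.06],
    [0,0,0,0,0,0,0.052],
    [0,0,0,0,0,0,0.046],
    [0,0,0,0,0,0,0.04],
    [0,0,0,0,0,0,0.035],
    [0,0,0,0,0,0,0.035]
  ],
  "grip_force": 60
}}

```text
clock: 30.75
eef_pos: [545.0, 146.5, -25.0]
tcp_rot: [3.141, -0.0, -0.09]
contact_force: [-1.4, -1.6, 6.7]
opening: 0.547
grasp_force: 60.5
```

>>> {"name": "move_arm", "arguments": {
  "motion": [
    [0,0,0,0,0,-0.005,0.035],
    [0,0,0,0,0,-0.015,0.035],
    [0,0,0,0,0,-0.035,0.035],
    [0,0,0,0,0,-0.06,0.035],
    [0,0,0,0,0,-0.08,0.035],
    [0,0,0,0,0,-0.09,0.035],
    [0,0,0,0,0,-0.09,0.035]
  ]
}}

```text
clock: 31.62
eef_pos: [545.3, 146.7, 65.0]
tcp_rot: [-3.141, -0.001, -0.09]
contact_force: [0.4, 0.7, -2.7]
opening: 0.546
grasp_force: 62.7
```

```bash
python3 held.py blue; python3 go.py 520.4 284.5 63 0.111 1
```

```text
held top [ 1.71e+01 -1.00e-01  1.14e+02  5.97e+01  0.00e+00] xr [-37.3  27.1  73.7] z [50.2 51.1 51.9] slope [-3.0000e-03  5.1126e+01]
pos [544.8 146.6  64.3] rot [-3.142 -0.    -0.09 ] clock 31.68 total 0.14
[-0.0, -0.0, -0.201, -0.0367, -0.1352, 0.0013]
```

In the tool's units: -0.201 rad / 6.2832 = -0.032.

>>> {"name": "move_arm", "arguments": {
  "motion": [
    [0,0,-0.0032,-0.004,-0.014,0,0.035],
    [0,0,-0.008,-0.01,-0.036,0,0.035],
    [0,0,-0.0143,-0.017,-0.062,0,0.035],
    [0,0,-0.0207,-0.024,-0.088,0,0.035],
    [0,0,-0.0271,-0.031,-0.114,0,0.035],
    [0,0,-0.031,-0.035,-0.13,0,0.035],
    [0,0,-0.032,-0.037,-0.135,0,0.035],
    [0,0,-0.032,-0.037,-0.135,0,0.035]
  ]
}}

```text
clock: 32.67
eef_pos: [519.9, 284.2, 64.1]
tcp_rot: [3.141, 0.001, 0.111]
contact_force: [-0.5, -0.1, -3.1]
opening: 0.547
grasp_force: 62.7
```

```bash
python3 held.py blue; python3 go.py 520.4 284.5 -9 0.111 1
python3 - <<'E'
from h import *
c=camera_params("wrist");p,d=grab_frame("wrist");W=cloud(p,d,c)
m=masks(p)["blue"]&(abs(W[...,1]-290)<60)&(W[...,2]<45)&(W[...,2]>5)
for q in comps(m,40): print(W[q].mean(0).round(1),rect(W[q][:,:2]))
E
```

```text
held top [ 1.720e+01 -1.000e-01  1.139e+02  5.980e+01  0.000e+00] xr [-37.1  27.   73.8] z [50.2 51.  51.9] slope [-5.0000e-03  5.1152e+01]
pos [520.1 283.9  64.2] rot [3.141 0.    0.11 ] clock 32.73 total 0.073
[0.0, 0.0, -0.001, 0.0004, -0.0006, 0.0732]
[618.5 294.3  31.4] [618.5 294.7  55.1  13.4 -83.5]
```

>>> {"name": "move_arm", "arguments": {
  "motion": [
    [0,0,0,0.0005,0,0.012,0.035],
    [0,0,0,0.0005,0,0.03,0.035],
    [0,0,0,0.0005,0,0.048,0.035],
    [0,0,0,0.0005,0,0.062,0.035],
    [0,0,0,0.0005,0,0.07,0.035],
    [0,0,0,0.0005,0,0.073,0.035],
    [0,0,0,0.0005,0,0.074,0.035],
    [0,0,0,0.0005,0,0.074,0.035]
  ]
}}

```text
clock: 33.78
eef_pos: [521.1, 284.7, -9.2]
tcp_rot: [-3.141, -0.001, 0.111]
contact_force: [1.0, 0.7, -2.6]
opening: 0.547
grasp_force: 62.7
```

>>> {"name": "move_arm", "arguments": {
  "motion": [
    [0,0,0,0,0,0.001,0.035],
    [0,0,0,0,0,0.002,0.035],
    [0,0,0,0,0,0.003,0.035],
    [0,0,0,0,0,0.004,0.035],
    [0,0,0,0,0,0.004,0.035]
  ]
}}

```text
clock: 34.4
eef_pos: [520.7, 284.4, -13.8]
tcp_rot: [3.142, 0.0, 0.111]
contact_force: [0.4, -0.4, -3.7]
opening: 0.548
grasp_force: 62.7
```

>>> {"name": "move_arm", "arguments": {
  "motion": [
    [0,0,0,0,0,0.001,0.035],
    [0,0,0,0,0,0.0018,0.035],
    [0,0,0,0,0,0.0022,0.035],
    [0,0,0,0,0,0.0022,0.035]
  ]
}}

```text
clock: 34.9
eef_pos: [520.8, 284.5, -15.0]
tcp_rot: [-3.142, -0.0, 0.111]
contact_force: [-2.3, -0.7, 7.9]
opening: 0.549
grasp_force: 64.1
```

>>> {"name": "move_arm", "arguments": {
  "motion": [
    [0,0,0,0,0,0,0.05],
    [0,0,0,0,0,0,0.052],
    [0,0,0,0,0,0,0.056],
    [0,0,0,0,0,0,0.06],
    [0,0,0,0,0,-0.01,0.06],
    [0,0,0,0,0,-0.04,0.06],
    [0,0,0,0,0,-0.09,0.06],
    [0,0,0,0,0,-0.14,0.06]
  ]
}}

```text
clock: 35.9
eef_pos: [520.5, 284.3, 126.1]
tcp_rot: [3.142, 0.0, 0.111]
contact_force: [1.0, 0.5, -0.7]
opening: 0.7
grasp_force: 0.0
```

>>> {"name": "move_arm", "arguments": {
  "motion": [
    [0,0,0,-0.05,0,-0.02,0.06],
    [0,0,0,-0.1,0,-0.04,0.06],
    [0,0,0,-0.14,0,-0.05,0.06],
    [0,0,0,-0.14,0,-0.05,0.06],
    [0,0,0,-0.14,0,-0.05,0.06]
  ]
}}

```text
clock: 36.52
eef_pos: [382.4, 269.4, 174.9]
tcp_rot: [-3.141, -0.002, 0.111]
contact_force: [0.5, 1.3, 0.2]
opening: 0.704
grasp_force: 0.0
```

```bash
python3 dock.py wrist 520.8 284.1 0.111;python3 dock.py top 575.6 -146.7 0.164;python3 dock.py top 566.3 -287 0.035;python3 dock.py top 628.2 9.5 -0.107; python3 -c "
from h import *
p,d=grab_frame('top');cv2.imwrite('pics/end.png',p[80:320,100:500,::-1])"
```

```text
wrist pack top [-1.990e+01  2.000e-01  1.076e+02  4.850e+01  1.000e-01] [-73.7  33.2] [-23.7  24.3] z [6.0000e-03 1.0000e-03 3.6256e+01]
top pack top [-0.7  1.6 89.3 48.8 -0. ] [-44.6  43.1] [-22.5  25.8] z [0.0000e+00 7.0000e-03 3.5667e+01]
top pack top [ -1.5   1.3 117.8  50.    0.6] [-60.1  56.8] [-23.1  25.7] z [1.0000e-03 2.0000e-03 3.5616e+01]
top pack top [-1.6  0.7 61.4 48.  -0.6] [-31.9  28.7] [-23.4  24.3] z [ 2.0000e-03 -1.1000e-02  3.5624e+01]
```

View pics/end.png

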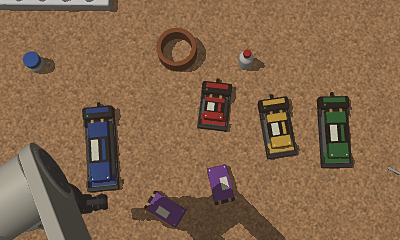

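The final view shows all four packs flat in their own docks: blue (100,150), red (214,105), yellow (277,128), green (335,132). The tape roll, the glue bottle and both purple packs are where they were. Handing in.

```bash
python3 -c "
from rig import order
print(order.sign_off())"
```

```text
the job is handed in; nothing more can be done
None
```

All four packs are lying flat in their matching docks with the contact ends at the rear blocks, and the job was handed in at about 37 s; one blemish is that red settled about 2.5 mm on release, because my fingertips reached the bay floor first.

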